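# Third hand for a drawer handle

### The arm

A 6-joint arm with a two-finger parallel gripper is mounted at the origin on the work surface. World frame = base frame: x ahead of the robot, y to its left, z up, the work surface at z = 0. Lengths are in mm, angles in rad, forces in N, time in s.
With the tool pointing down it reaches from about 400 to 925 mm from the base axis. Payload 12.5 kg.
Tool frame: the origin (TCP) lies at the very end of the fingers, on their centre line; the grasp point (between the pads) lies behind it (env.grip_depth is the z of the grasp point in the tool frame, in mm); z points along the fingers, y is the line along which they close (so a half turn about z gives the same grasp; the last joint's range is limited). The gripper opens to 95 mm and grips with 3 to 60 N. Pads are 20 mm wide; open, the fingers measure 119 mm over their backs; the gripper's body (75 mm by 180 mm) begins 59 mm behind the grasp point.
Start: joints at [-1.292, 0.491, 1.559, -0, 1.092, -0.106], TCP at [234.632, -579.305, 214.661] pointing down, gripper open.
Joint ranges: [-3.1, 3.1], [-0.84, 2.19], [0.05, 2.79], [-1.13, 4.28], [0.06, 2.93], [-2.69, 2.69]. Speed limits (rad/s): [2.22, 2.22, 2.79, 3.14, 3.14, 3.14].

### API

Orientations are given as [roll, pitch, yaw] about the fixed x, y, z axes, in that order (R = Rz(yaw) Ry(pitch) Rx(roll)).
In Python, from cell import env, optics gives the robot as it stands.
- The arm moves only by the tool step_arm, never from a script. Its argument "moves" is a list of rows, each an object of numbers: "tx", "ty", "tz": the shift along the tool's x, y, z in mm; "roll": the turn about the tool's z in rad. In form: [{"tx": .., "ty": .., "tz": .., "roll": ..}, ...]. A call has 1 to 12 rows; each row is the pose to reach, as a shift and turn from the pose commanded when the call began, along the tool's axes at that moment; what a row does not reach only later rows make up. A row lasts 1/12 s, in which the tool goes at most 41.7 mm and 7.16 degrees, less where a joint would pass 70% of its speed; a pose out of reach is approached as far as the arm can. A call with a gripper value outside its range is refused whole. "grip" is the finger opening in mm, from 0 to 95.1, set as the call begins (left out, the last holds). The fingers move at their own pace and stop on an object; the grip force is fixed at half the most. Time passes only in rows, so rows that repeat a pose let the fingers close. It gives the time, the measured TCP pose, the force, the opening and the grip force at its end, in the units of the state.
- env.state(): the state, without advancing time (a new reading comes with each control period).
- optics.read_camera(name): name is "scene" or "top" or "wrist"; returns a dict with "pixels" (420x560x3 uint8, blue, green, red), "mtx" (3x3 intrinsics, pixels), "view" (4x4, takes a point from world to camera coordinates). Camera axes: x right, y down, z forward; pixel columns grow to the right and rows downward; lengths in mm; the calibration is good to about 2 mm. A picture is of the moment at which its call begins. There is no depth.
- env.job_done(): hands the job in; it is judged then, once.
The state is a dict: "t": time; "joints": joint angles; "qvel": joint speeds; "tau": joint torques, N m; "eef_pos": TCP position; "tcp_rot": TCP orientation; "ft_force": force on the tool from outside, world axes, zero at the start; "moment": the same for the moment, N m; "opening": opening from 0.0 (shut) to 1.0 (fully open); "grip_force": force on a finger pad.
Only numpy, scipy, OpenCV 4.12 (cv2) and the standard library are available. Lean on these libraries where they do the work, as an engineer would, in place of code of your own. Each camera call takes 0.05 s, during which the arm holds its last target. There are 200 camera calls.

### The job

Be the kitchen fitter's third hand: swing the fittings case's latch down and free, raise its lid until it stands open, lift out the bar handle, and hold it up against the outer face of the drawer front with both feet flat on it and centred on the two drilled holes, ready for screws to be driven from inside the drawer. Press with a steady push of about 10 N (never under 5 or over 20 while holding, and never a shove beyond 40), keep that up for at least 2 seconds, and finish still gripping and pressing the handle there. Leave the case standing open, and leave the mug, tape measure, screw jar and screwdriver where they are.

Things in the scene. Friction and masses are not known exactly. Their poses are not given: they have to be found in the camera images.
- drawer: Drawer, fixed and rigid (each mm pushed adds some 10 N). Cream front 296 mm wide, 140 high, 18 thick; behind it an open box 270 mm long, 274 wide, sides 105 high, floor 28 mm up. Origin: on the worktop under the middle of the front's outer face; x from that face into the drawer (push direction), y along the front, z up. Two 10 mm through holes, 100 mm up, 64 mm either side of the middle.
- hole_l (a point): Centre of the drawer front's hole on the drawer's +y side, on the outer face.
- hole_r (a point): The same for the hole on the -y side.
- handle: Loose steel bar handle, 0.1 to 0.2 kg, in the case's front bay on foam 7 mm above the worktop. Bar 160 mm (y) x 12 (x) x 14 high; two legs 18 mm wide, 14 high, 128 apart, run 28 mm in +x from the bar. It lies as it will be mounted, legs level and pointing to about the case's far side (within 0.1 rad): only turn it about the vertical. Origin: under the middle of the bar.
- foot_l (a point): Centre of the end face of the handle's leg on its +y side (goes on hole_l): 34 mm in +x, 64 mm in y, 7 mm above the handle's underside.
- foot_r (a point): The same for the -y leg (goes on hole_r).
- case: Blue plastic case, stands firm: base 180 mm deep (x), 280 wide (y), 50 high, walls 4; with the 25 mm lid 75 high. Origin: on the worktop, mid width, 30 mm in front of the lid's hinge line; x to the far (hinge) side, front face at x = -150 mm. Front bay inside: x -146 to -41 mm; behind it a 30 mm high divider and fixed small fittings no higher.
- latch (a joint): Yellow latch lever on the middle of the case front, rad: 0 upright and hooked over the lid's catch (the lid is then locked), grows as its top swings out and down towards the robot, stop at 1.4. Stiff: stays where left, about 1 N at the lip.
- latch_hinge (a point): Middle of the latch lever's hinge axis (along the case's y), 28 mm above the worktop, 2 mm inside the front face.
- latch_lip (a point): Middle of the upper side of the latch lever's outward finger lip (moves with it); closed, 22 mm out from the hinge axis and 44 mm above it. The lever is 30 mm wide (y) and can be pinched across; its plate is 5 mm thick, 11 to 16 mm out from the axis; the lip reaches 29 mm out.
- lid (a joint): Case lid, rad: 0 closed, grows as its front edge rises, upright at 1.57, stop at 1.65. The hinge has friction, so the lid stays where it is left; lifting it takes about 5 N at the grip.
- lid_hinge (a point): Middle of the lid's hinge axis (along the case's y) on the far side, 50 mm above the worktop.
- lid_grip (a point): Middle of the black round grip bar on the lid (moves with it): 12 mm thick, 90 mm long along the case's y, 34 mm above the lid's top; closed, 138 mm in front of the hinge axis and 59 mm above it. The lid reaches 42 mm further to its front edge.
- mug: Blue mug, 80 mm wide, 95 mm high, upright, beyond the case; origin under its middle. Leave alone.
- tape: Yellow tape measure, 66 x 36 mm, 62 mm high, standing in front of the drawer; origin under its middle. Leave alone.
- screw_jar: Amber jar with steel cap, 52 mm wide, 65 mm high, standing in the drawer; origin under its middle. Leave alone.
- screwdriver: Red-handled screwdriver, 180 mm long, lying in the drawer, origin under its middle. Leave alone.

How it is judged:
By the outcome, as a careful person would: the job done as asked, in the order asked, and still so for the second after the job is handed in, while the arm keeps its last pose, push and grip.
It also fails if it takes over 72 s, if anything falls off the work surface, if the arm or the gripper's body presses on something with over 40 N, if the wrist force passes 120 N, or if a joint passes its speed limit or range.

## Working session

There is one attempt and no reset: what is moved stays moved. The work goes in short steps, Python scripts to look and compute and a tool call to move; the robot and the scene stay as the last step left them, time stands still between calls to the robot, and variables do not carry over. Pictures are saved under pics/ and viewed, at most 10 in all, crops included, and the job is handed in when it is done.

Besides the shell and the picture viewer there is one more tool, called by a JSON object that holds its "api" and its "payload", one argument or row to a line. step_arm: Moves the arm, as the interface text tells. Its arguments: {"type":"object","properties":{"moves":{"type":"array"},"grip":{"type":"number"}},"required":["moves"]}

```bash
ls; mkdir -p pics; python3 - <<'E'
from cell import env, optics
import cv2,pickle,numpy as np
for n in("scene","top"):
    c=optics.read_camera(n); cv2.imwrite(f"pics/{n}0.png",c["pixels"]); pickle.dump(c,open(f"pics/{n}0.pkl","wb"))
    V=c["view"];print(n,np.round(-V[:3,:3].T@V[:3,3]),c["mtx"][0,0])
print(env.state(),env.grip_depth)
E
```

```text
pics
scene [ 994.  374. 1017.] 403.60488161791324
top [ 415.    3. 1015.] 409.58613899747746
{'t': 0.1, 'joints': array([-1.29160800e+00,  4.91500532e-01,  1.55937178e+00, -2.14513303e-05,
        1.09166920e+00, -1.05579602e-01]), 'qvel': array([ 0.00041669, -0.00154093, -0.0012306 ,  0.00170356, -0.00134016,
        0.00223064]), 'tau': array([ 3.15989368e-03, -6.13625836e+01, -2.58605254e+01,  6.94503752e-02,
        4.70270275e-02, -6.52371750e-05]), 'eef_pos': array([ 234.56302363, -579.10006982,  214.12516001]), 'tcp_rot': array([-3.14064708e+00, -8.10733278e-05,  3.84777784e-01]), 'ft_force': array([-0.72970074,  0.66919596,  0.0225088 ]), 'moment': array([ 0.01538985,  0.03548719, -0.04225083]), 'grip_force': 0.0, 'opening': 0.9974331774958036} -18.8
```

View pics/scene0.png

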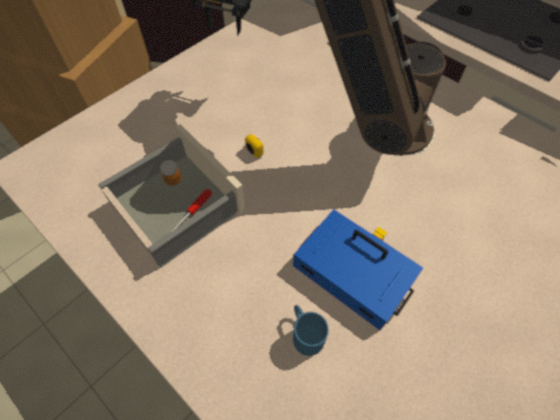

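View pics/top0.png

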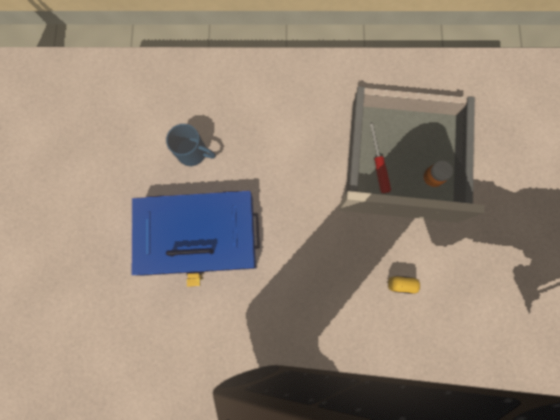

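```bash
cat > h.py <<'E'
import numpy as np,cv2,pickle
from cell import env, optics
from scipy.spatial.transform import Rotation as Rn
def snap(n,f=None):
    c=optics.read_camera(n)
    if f: cv2.imwrite(f"pics/{f}.png",c["pixels"]); pickle.dump(c,open(f"pics/{f}.pkl","wb"))
    return c
def load(f): return pickle.load(open(f"pics/{f}.pkl","rb"))
def ray(c,p):
    R,t=c["view"][:3,:3],c["view"][:3,3]
    d=R.T@np.linalg.solve(c["mtx"],[p[0],p[1],1.]); return -R.T@t,d/np.linalg.norm(d)
def plane(c,p,z):
    o,d=ray(c,p); return o+d*(z-o[2])/d[2]
def tri(*cps):
    A=0;b=0
    for c,p in cps:
        o,d=ray(c,p);M=np.eye(3)-np.outer(d,d);A=A+M;b=b+M@o
    return np.linalg.solve(A,b)
def proj(c,X):
    q=c["mtx"]@(c["view"][:3,:3]@np.asarray(X,float)+c["view"][:3,3]);return q[:2]/q[2]
def R(s=None):
    s=s or env.state(); return Rn.from_euler("xyz",s["tcp_rot"]).as_matrix()
def blobs(c,lo,hi,amin=20):
    m=cv2.inRange(cv2.cvtColor(c["pixels"],cv2.COLOR_BGR2HSV),np.array(lo),np.array(hi))
    n,l,st,ce=cv2.connectedComponentsWithStats(m)
    return m,[(st[i],ce[i]) for i in range(1,n) if st[i,4]>=amin]
E
python3 - <<'E'
from h import *
t,s=load("top0"),load("scene0")
print(np.round(t["view"],3))
w=snap("wrist","w0"); print("wrist in tool:",np.round(R().T@(-w["view"][:3,:3].T@w["view"][:3,3]-env.state()["eef_pos"])),np.round(w["view"][:3,:3]@R(),2),w["mtx"][0,0])
for n,c in(("top",t),("scene",s)):
    print(n,"yellow",[(b[0].tolist(),np.round(b[1],1)) for b in blobs(c,(18,140,120),(35,255,255))[1]])
    m,b=blobs(c,(105,150,60),(125,255,255),500)
    cs,_=cv2.findContours(m,0,2); k=max(cs,key=cv2.contourArea); 
    r=cv2.minAreaRect(k);print(r, cv2.approxPolyDP(cv2.convexHull(k),3,True)[:,0].tolist())
    print(np.round([plane(c,p,75) for p in cv2.boxPoints(r)]))
def crop(c,x,y): return cv2.resize(c["pixels"][y:y+120,x:x+160],(400,300),interpolation=cv2.INTER_CUBIC)
cv2.imwrite("pics/m.png",np.vstack([np.hstack([crop(t,120,180),crop(t,340,180)]),np.hstack([crop(s,280,205),crop(s,140,120)])]))
E
```

```text
[[ 8.00000e-03 -1.00000e+00 -1.00000e-02  9.51500e+00]
 [-9.83000e-01 -6.00000e-03 -1.86000e-01  5.96464e+02]
 [ 1.85000e-01  1.10000e-02 -9.83000e-01  9.20212e+02]
 [ 0.00000e+00  0.00000e+00  0.00000e+00  1.00000e+00]]
wrist in tool: [  74.   -0. -171.] [[-0.    1.    0.  ]
 [-0.96 -0.   -0.26]
 [-0.26 -0.    0.96]] 329.32591915551296
top yellow [([188, 274, 12, 12, 133], array([193.1, 279.2])), ([389, 277, 30, 16, 376], array([404.3, 284.8]))]
((200.3072509765625, 231.48818969726562), (73.02293395996094, 99.34962463378906), 87.79740142822266) [[249, 218], [249, 247], [244, 256], [231, 263], [182, 267], [158, 260], [152, 254], [151, 219], [162, 199], [229, 194], [243, 205]]
[[612. 324.  75.]
 [622.  90.  75.]
 [453.  80.  75.]
 [442. 306.  75.]]
scene yellow [([246, 134, 17, 21, 180], array([254.9, 142.4])), ([374, 227, 13, 12, 97], array([379.8, 232.5]))]
((356.441650390625, 266.1148986816406), (113.3010025024414, 73.21769714355469), 36.38434982299805) [[333, 211], [420, 268], [379, 327], [294, 265], [295, 254]]
[[656.  98.  75.]
 [440.  66.  75.]
 [440. 362.  75.]
 [637. 368.  75.]]
```

View pics/m.png

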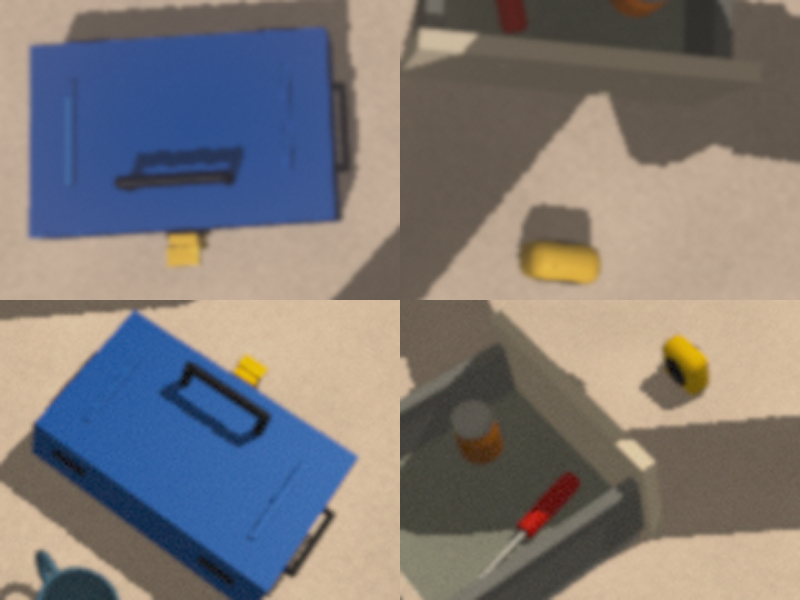

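```bash
python3 - <<'E'
from h import *
t,s=load("top0"),load("scene0")
T=lambda x,y:(120+x/2.5,180+y/2.5); D=lambda x,y:(340+(x-400)/2.5,180+y/2.5)
S=lambda x,y:(280+x/2.5,205+(y-300)/2.5); S2=lambda x,y:(140+(x-400)/2.5,120+(y-300)/2.5)
pr=lambda n,X:print(n,np.round(X,1))
for n,p in(("fl",(30,237)),("fr",(340,220)),("br",(326,28)),("bl",(30,45))): pr("lid "+n,plane(t,T(*p),75))
for n,p in(("br",(35,425)),("fr",(135,311)),("fl",(357,458))): pr("lid sc "+n,plane(s,S(*p),75))
for n,p in(("L",(117,183)),("R",(237,178))): pr("grip top"+n,plane(t,T(*p),109))
for n,p in(("R",(188,368)),("L",(266,424))): pr("grip sc"+n,plane(s,S(*p),109))
pr("latch top",plane(t,(193.1,278.5),70)); pr("latch sc",plane(s,(379.8,232),70)); pr("tri",tri((t,(193.1,278.5)),(s,(379.8,232))))
for p in((405,66),(762,80),(762,64)): pr("drawer top",plane(t,D(*p),140))
for p in((640,490),(655,468),(498,314)): pr("drawer sc",plane(s,S2(*p),140))
pr("tape",plane(t,(404.3,284.8),55))
E
```

```text
lid fl [430.8 350.8  75. ]
lid fr [448.2  69.3  75. ]
lid br [626.9  85.9  75. ]
lid bl [608.9 364.3  75. ]
lid sc br [632.7  94.3  75. ]
lid sc fr [453.8  82.   75. ]
lid sc fl [436.9 356.8  75. ]
grip topL [477.9 264.6 109. ]
grip topR [483.1 158.6 109. ]
grip scR [490.  175.9 109. ]
grip scL [487.6 271.3 109. ]
latch top [423.7 212.4  70. ]
latch sc [422.6 215.2  70. ]
tri [422.9 213.9  69. ]
drawer top [ 579.6 -119.5  140. ]
drawer top [ 569.2 -426.9  140. ]
drawer top [ 583.2 -428.   140. ]
drawer sc [ 634.8 -111.3  140. ]
drawer sc [ 604.4 -120.2  140. ]
drawer sc [ 576.3 -415.1  140. ]
tape [ 413.4 -270.6   55. ]
```

{"api": "step_arm", "payload": {
  "moves": [
    {"tx": 30,"ty": -26},
    {"tx": 60,"ty": -53},
    {"tx": 90,"ty": -79},
    {"tx": 120,"ty": -106},
    {"tx": 150,"ty": -132},
    {"tx": 180,"ty": -158},
    {"tx": 210,"ty": -185},
    {"tx": 240,"ty": -211},
    {"tx": 270,"ty": -238},
    {"tx": 300,"ty": -264},
    {"tx": 330,"ty": -290},
    {"tx": 360,"ty": -317}
  ]
}}

```text
validation failed for argument at $.mo...
```

{"api": "step_arm", "payload": {
  "moves": [
    {"tx": 7,"ty": -30,"roll": 0.03},
    {"tx": 15,"ty": -60,"roll": 0.06},
    {"tx": 22,"ty": -90,"roll": 0.09},
    {"tx": 30,"ty": -120,"roll": 0.12},
    {"tx": 37,"ty": -150,"roll": 0.15},
    {"tx": 45,"ty": -180,"roll": 0.18},
    {"tx": 52,"ty": -210,"roll": 0.21},
    {"tx": 60,"ty": -240,"roll": 0.24},
    {"tx": 67,"ty": -270,"roll": 0.27},
    {"tx": 75,"ty": -300,"roll": 0.3},
    {"tx": 82,"ty": -330,"roll": 0.32},
    {"tx": 90,"ty": -356,"roll": 0.32}
  ]
}}

```text
validation failed for argument at $.mo...
```

```bash
python3 - <<'E'
from h import *
w=snap("wrist","w1"); s=env.state(); print(s["t"],s["eef_pos"],s["tcp_rot"],s["ft_force"])
print(blobs(w,(18,140,100),(35,255,255))[1])
E
```

```text
0.2 [ 234.58670051 -579.16415887  214.29330613] [-3.14097515e+00 -9.98913382e-05  3.84768006e-01] [ 0.70228269 -0.2799921   0.10009501]
[]
```

View pics/w1.png

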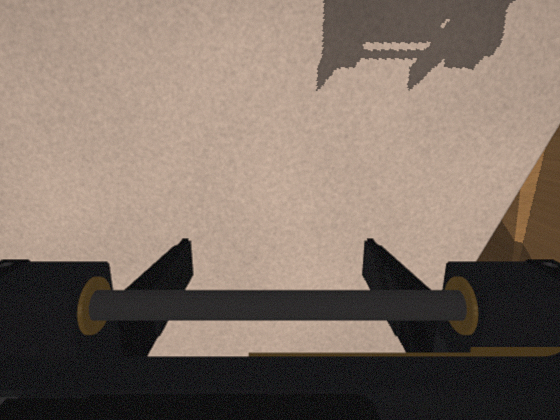

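The picture shows the arm has not moved: only worktop is visible, with the open fingertips at about (188,240) and (368,240). The rows were refused, probably because each one needs every field.

{"api": "step_arm", "payload": {
  "moves": [
    {"tx": 30,"ty": -26,"tz": 0,"roll": 0},
    {"tx": 60,"ty": -53,"tz": 0,"roll": 0},
    {"tx": 90,"ty": -79,"tz": 0,"roll": 0},
    {"tx": 120,"ty": -106,"tz": 0,"roll": 0},
    {"tx": 150,"ty": -132,"tz": 0,"roll": 0},
    {"tx": 180,"ty": -158,"tz": 0,"roll": 0},
    {"tx": 210,"ty": -185,"tz": 0,"roll": 0},
    {"tx": 240,"ty": -211,"tz": 0,"roll": 0},
    {"tx": 270,"ty": -238,"tz": 0,"roll": 0},
    {"tx": 300,"ty": -264,"tz": 0,"roll": 0},
    {"tx": 330,"ty": -290,"tz": 0,"roll": 0},
    {"tx": 360,"ty": -317,"tz": 0,"roll": 0}
  ]
}}

```text
t: 1.2
eef_pos: [449.8, -148.5, 214.8]
tcp_rot: [3.141, -0.0, 0.385]
ft_force: [1.7, -0.6, 0.2]
opening: 1.0
grip_force: 0.0
```

{"api": "step_arm", "payload": {
  "moves": [
    {"tx": 7,"ty": -30,"tz": 0,"roll": 0.03},
    {"tx": 15,"ty": -60,"tz": 0,"roll": 0.06},
    {"tx": 22,"ty": -90,"tz": 0,"roll": 0.09},
    {"tx": 30,"ty": -120,"tz": 0,"roll": 0.12},
    {"tx": 37,"ty": -150,"tz": 0,"roll": 0.15},
    {"tx": 45,"ty": -180,"tz": 0,"roll": 0.18},
    {"tx": 52,"ty": -210,"tz": 0,"roll": 0.21},
    {"tx": 60,"ty": -240,"tz": 0,"roll": 0.24},
    {"tx": 67,"ty": -270,"tz": 0,"roll": 0.27},
    {"tx": 75,"ty": -300,"tz": 0,"roll": 0.3},
    {"tx": 82,"ty": -330,"tz": 0,"roll": 0.32},
    {"tx": 90,"ty": -356,"tz": 0,"roll": 0.32}
  ]
}}

```text
t: 2.2
eef_pos: [398.3, 215.1, 214.7]
tcp_rot: [3.142, -0.0, 0.064]
ft_force: [0.1, -0.3, -0.2]
opening: 0.999
grip_force: 0.0
```

```bash
python3 - <<'E'
from h import *
w=snap("wrist","w2"); s=env.state(); print(s["t"],s["eef_pos"],s["tcp_rot"],s["ft_force"])
print(blobs(w,(18,140,100),(35,255,255))[1])
E
```

```text
2.25 [398.4551674  217.97220787 214.7285569 ] [-3.14046773e+00 -5.45625615e-04  6.56132842e-02] [-0.37069134  0.38072832  0.02023484]
[(array([265, 159,  31,  30, 887], dtype=int32), array([280.08568207, 173.77226607])), (array([ 78, 277,  32,  57, 596], dtype=int32), array([ 89.80201342, 304.4614094 ])), (array([446, 277,  32,  36, 365], dtype=int32), array([463.35342466, 290.43013699])), (array([450, 309,  28,  25, 290], dtype=int32), array([466.76896552, 323.33103448])), (array([396, 347, 164,   9, 725], dtype=int32), array([492.32137931, 351.91172414])), (array([250, 353,  22,   3,  43], dtype=int32), array([260.62790698, 354.39534884])), (array([273, 353,  85,   3, 166], dtype=int32), array([315.27108434, 354.39759036])), (array([359, 353,  36,   3,  71], dtype=int32), array([376.45070423, 354.38028169]))]
```

View pics/w2.png

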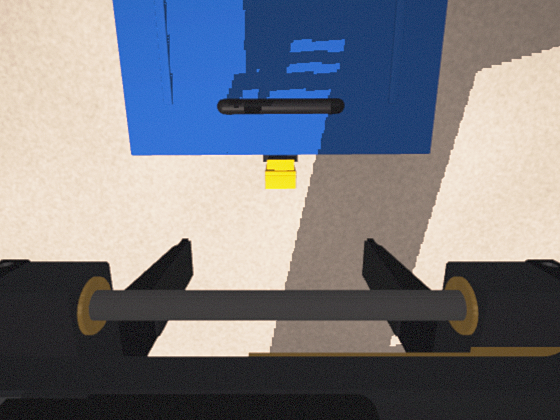

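```bash
python3 - <<'E'
from h import *
w=load("w2");p0=np.array([398.4,218,214.7]);Rt=Rn.from_euler("xyz",[np.pi,0,.0656]).as_matrix()
for n,p,z in(("lid fl",(132,154.5),75),("lid fr",(431,154),75),("lip outer mid",(280.5,188.5),72),("plate/lip step",(280.5,171),72),("latch top",(280.5,160),75),("gripL",(217,106),109),("gripR",(345,106),109)):
    X=plane(w,p,z);print(n,np.round(X,1),np.round(Rt.T@(X-p0),1))
m=cv2.inRange(cv2.cvtColor(w["pixels"],cv2.COLOR_BGR2HSV),(100,120,40),(130,255,255))
for c in(140,200,400,425): print(c,np.nonzero(m[120:200,c])[0].max()+120)
E
```

```text
lid fl [431.7 353.3  75. ] [  42.1 -132.8  139.7]
lid fr [449.8  74.2  75. ] [ 41.9 146.9 139.7]
lip outer mid [407.5 212.4  72. ] [  8.7   6.2 142.7]
plate/lip step [424.5 213.5  72. ] [ 25.8   6.2 142.7]
latch top [435.3 214.3  75. ] [ 36.6   6.1 139.7]
gripL [479.2 268.6 109. ] [ 83.9 -45.2 105.7]
gripR [485.6 166.1 109. ] [ 83.7  57.6 105.7]
140 154
200 154
400 153
425 153
```

{"api": "step_arm", "payload": {
  "grip": 60,
  "moves": [
    {"tx": 12,"ty": 3,"tz": 10,"roll": 0},
    {"tx": 24,"ty": 6,"tz": 25,"roll": 0},
    {"tx": 24,"ty": 6,"tz": 50,"roll": 0},
    {"tx": 24,"ty": 6,"tz": 75,"roll": 0},
    {"tx": 24,"ty": 6,"tz": 100,"roll": 0},
    {"tx": 24,"ty": 6,"tz": 120,"roll": 0},
    {"tx": 24,"ty": 6,"tz": 135,"roll": 0},
    {"tx": 24,"ty": 6,"tz": 145,"roll": 0},
    {"tx": 24,"ty": 6,"tz": 155,"roll": 0},
    {"tx": 24,"ty": 6,"tz": 162,"roll": 0},
    {"tx": 24,"ty": 6,"tz": 167,"roll": 0},
    {"tx": 24,"ty": 6,"tz": 167,"roll": 0}
  ]
}}

```text
t: 3.25
eef_pos: [423.2, 208.8, 46.9]
tcp_rot: [3.141, 0.001, 0.065]
ft_force: [-0.2, 0.3, -0.5]
opening: 0.63
grip_force: 0.0
```

{"api": "step_arm", "payload": {
  "grip": 20,
  "moves": [
    {"tx": 0,"ty": 0,"tz": 0,"roll": 0},
    {"tx": 0,"ty": 0,"tz": 0,"roll": 0},
    {"tx": 0,"ty": 0,"tz": 0,"roll": 0},
    {"tx": 0,"ty": 0,"tz": 0,"roll": 0},
    {"tx": 0,"ty": 0,"tz": 0,"roll": 0},
    {"tx": 0,"ty": 0,"tz": 0,"roll": 0}
  ]
}}

```text
t: 3.75
eef_pos: [423.5, 212.9, 48.3]
tcp_rot: [-3.136, -0.003, 0.063]
ft_force: [-11.3, 50.1, -0.8]
opening: 0.315
grip_force: 30.9
```

{"api": "step_arm", "payload": {
  "moves": [
    {"tx": 0,"ty": -2,"tz": 0,"roll": 0},
    {"tx": 0,"ty": -4,"tz": 0,"roll": 0},
    {"tx": 0,"ty": -4,"tz": 0,"roll": 0},
    {"tx": 0,"ty": -4,"tz": 0,"roll": 0}
  ]
}}

```text
t: 4.08
eef_pos: [423.2, 213.7, 48.2]
tcp_rot: [-3.141, -0.001, 0.065]
ft_force: [-4.1, 10.1, 5.4]
opening: 0.314
grip_force: 31.3
```

{"api": "step_arm", "payload": {
  "moves": [
    {"tx": -3.8,"ty": -4.8,"tz": 2.2,"roll": 0},
    {"tx": -7.3,"ty": -4.8,"tz": 4.8,"roll": 0},
    {"tx": -10.6,"ty": -4.8,"tz": 7.7,"roll": 0},
    {"tx": -13.6,"ty": -4.8,"tz": 10.9,"roll": 0},
    {"tx": -16.2,"ty": -4.8,"tz": 14.4,"roll": 0},
    {"tx": -16.2,"ty": -4.8,"tz": 14.4,"roll": 0}
  ]
}}

```text
t: 4.58
eef_pos: [405.9, 213.9, 33.0]
tcp_rot: [3.139, 0.003, 0.065]
ft_force: [4.9, -32.7, 2.3]
opening: 0.313
grip_force: 30.0
```

{"api": "step_arm", "payload": {
  "moves": [
    {"tx": 0,"ty": 2,"tz": 0,"roll": 0},
    {"tx": 0,"ty": 3.7,"tz": 0,"roll": 0},
    {"tx": -2.3,"ty": 3.7,"tz": 3.7,"roll": 0},
    {"tx": -4.2,"ty": 3.7,"tz": 7.6,"roll": 0},
    {"tx": -5.7,"ty": 3.7,"tz": 11.8,"roll": 0},
    {"tx": -6.8,"ty": 3.7,"tz": 16,"roll": 0},
    {"tx": -7.4,"ty": 3.7,"tz": 20.4,"roll": 0},
    {"tx": -7.6,"ty": 3.7,"tz": 24.5,"roll": 0},
    {"tx": -7.6,"ty": 3.7,"tz": 24.5,"roll": 0}
  ]
}}

```text
t: 5.33
eef_pos: [399.1, 212.4, 8.7]
tcp_rot: [3.141, 0.0, 0.065]
ft_force: [-2.5, -1.7, 3.9]
opening: 0.311
grip_force: 30.0
```

{"api": "step_arm", "payload": {
  "grip": 50,
  "moves": [
    {"tx": 0,"ty": 0,"tz": 0,"roll": 0},
    {"tx": 0,"ty": 0,"tz": 0,"roll": 0},
    {"tx": 0,"ty": 0,"tz": 0,"roll": 0},
    {"tx": 0,"ty": 0,"tz": -15,"roll": 0},
    {"tx": 0,"ty": 0,"tz": -35,"roll": 0},
    {"tx": 0,"ty": 0,"tz": -55,"roll": 0},
    {"tx": 0,"ty": 0,"tz": -60,"roll": 0}
  ]
}}

```text
t: 5.92
eef_pos: [400.2, 212.8, 70.9]
tcp_rot: [-3.141, -0.003, 0.065]
ft_force: [-0.4, -0.7, 0.1]
opening: 0.524
grip_force: 0.0
```

{"api": "step_arm", "payload": {
  "grip": 0,
  "moves": [
    {"tx": 0,"ty": 0,"tz": 0,"roll": 0},
    {"tx": 0,"ty": 0,"tz": 0,"roll": 0},
    {"tx": 0,"ty": 0,"tz": 0,"roll": 0},
    {"tx": 0,"ty": 0,"tz": 10,"roll": 0},
    {"tx": 0,"ty": 0,"tz": 20,"roll": 0},
    {"tx": 0,"ty": 0,"tz": 26,"roll": 0},
    {"tx": 0,"ty": 0,"tz": 31,"roll": 0},
    {"tx": 0,"ty": 0,"tz": 35,"roll": 0},
    {"tx": 0,"ty": 0,"tz": 38,"roll": 0},
    {"tx": 0,"ty": 0,"tz": 40,"roll": 0}
  ]
}}

```text
t: 6.75
eef_pos: [399.4, 212.9, 30.4]
tcp_rot: [-3.141, -0.001, 0.065]
ft_force: [-13.1, -0.2, 70.7]
opening: 0.007
grip_force: 35.2
```

{"api": "step_arm", "payload": {
  "grip": 50,
  "moves": [
    {"tx": 0,"ty": 0,"tz": -15,"roll": 0},
    {"tx": 0,"ty": 0,"tz": -45,"roll": 0},
    {"tx": 0,"ty": 0,"tz": -80,"roll": -0.1},
    {"tx": 0,"ty": 0,"tz": -115,"roll": -0.2},
    {"tx": 0,"ty": 0,"tz": -140,"roll": -0.3},
    {"tx": 10,"ty": 0,"tz": -150,"roll": -0.42},
    {"tx": 20,"ty": 0,"tz": -150,"roll": -0.54},
    {"tx": 30,"ty": 0,"tz": -150,"roll": -0.66},
    {"tx": 40,"ty": 0,"tz": -150,"roll": -0.78},
    {"tx": 50,"ty": 0,"tz": -150,"roll": -0.9},
    {"tx": 60,"ty": 0,"tz": -150,"roll": -1.02},
    {"tx": 70,"ty": 0,"tz": -150,"roll": -1.14}
  ]
}}

```text
t: 7.75
eef_pos: [469.7, 217.0, 178.5]
tcp_rot: [-3.141, 0.0, 1.211]
ft_force: [-0.8, -0.1, 0.0]
opening: 0.523
grip_force: 0.0
```

```bash
python3 - <<'E'
from h import *
t=snap("top","t3")
cv2.imwrite("pics/m3.png",cv2.resize(t["pixels"][180:300,120:280],(640,480),interpolation=cv2.INTER_CUBIC))
b=blobs(t,(18,140,100),(35,255,255))[1]; print(b)
E
```

```text
[(array([192, 273,  12,  20, 221], dtype=int32), array([197.50678733, 282.6561086 ])), (array([390, 277,  29,  16, 383], dtype=int32), array([404.24020888, 284.64751958]))]
```

{"api": "step_arm", "payload": {
  "moves": [
    {"tx": 2,"ty": 5,"tz": 0,"roll": -0.12},
    {"tx": 4.8,"ty": 11.8,"tz": 0,"roll": -0.24},
    {"tx": 4.8,"ty": 11.8,"tz": 0,"roll": -0.36},
    {"tx": 4.8,"ty": 11.8,"tz": 5,"roll": -0.426},
    {"tx": 4.8,"ty": 11.8,"tz": 20,"roll": -0.426},
    {"tx": 4.8,"ty": 11.8,"tz": 35,"roll": -0.426},
    {"tx": 4.8,"ty": 11.8,"tz": 50,"roll": -0.426},
    {"tx": 4.8,"ty": 11.8,"tz": 62,"roll": -0.426},
    {"tx": 4.8,"ty": 11.8,"tz": 72,"roll": -0.426},
    {"tx": 4.8,"ty": 11.8,"tz": 80,"roll": -0.426},
    {"tx": 4.8,"ty": 11.8,"tz": 84,"roll": -0.426},
    {"tx": 4.8,"ty": 11.8,"tz": 84,"roll": -0.426}
  ]
}}

```text
t: 8.8
eef_pos: [481.7, 217.2, 94.0]
tcp_rot: [-3.141, 0.0, 1.63]
ft_force: [0.1, -0.6, 1.1]
opening: 0.526
grip_force: 0.0
```

{"api": "step_arm", "payload": {
  "grip": 0,
  "moves": [
    {"tx": 0,"ty": 0,"tz": 0,"roll": 0},
    {"tx": 0,"ty": 0,"tz": 0,"roll": 0},
    {"tx": 0,"ty": 0,"tz": 0,"roll": 0},
    {"tx": 0,"ty": 0,"tz": 0,"roll": 0},
    {"tx": 0,"ty": 0,"tz": 0,"roll": 0},
    {"tx": 0,"ty": 0,"tz": 0,"roll": 0}
  ]
}}

```text
t: 9.3
eef_pos: [482.0, 217.3, 94.9]
tcp_rot: [3.141, 0.0, 1.631]
ft_force: [0.5, 0.3, -0.2]
opening: 0.162
grip_force: 0.0
```

{"api": "step_arm", "payload": {
  "moves": [
    {"tx": 0,"ty": 0,"tz": 0,"roll": 0},
    {"tx": 0,"ty": 0,"tz": 0,"roll": 0},
    {"tx": 0,"ty": 0,"tz": 0,"roll": 0}
  ]
}}

```text
t: 9.55
eef_pos: [483.1, 217.4, 95.0]
tcp_rot: [3.139, -0.0, 1.631]
ft_force: [4.4, -0.5, -1.6]
opening: 0.123
grip_force: 30.0
```

{"api": "step_arm", "payload": {
  "moves": [
    {"tx": 0,"ty": 1.8,"tz": -4.5,"roll": 0},
    {"tx": 0,"ty": 4.2,"tz": -9.1,"roll": 0},
    {"tx": 0,"ty": 9,"tz": -17.8,"roll": 0},
    {"tx": 0,"ty": 14.5,"tz": -26.2,"roll": 0},
    {"tx": 0,"ty": 20.4,"tz": -34.3,"roll": 0},
    {"tx": 0,"ty": 26.9,"tz": -41.9,"roll": 0},
    {"tx": 0,"ty": 26.9,"tz": -41.9,"roll": 0}
  ]
}}

```text
t: 10.13
eef_pos: [509.2, 219.1, 137.6]
tcp_rot: [-3.141, -0.0, 1.631]
ft_force: [-5.1, 1.9, 4.1]
opening: 0.119
grip_force: 30.0
```

{"api": "step_arm", "payload": {
  "moves": [
    {"tx": 0,"ty": 6.9,"tz": -7.2,"roll": 0},
    {"tx": 0,"ty": 14.4,"tz": -13.9,"roll": 0},
    {"tx": 0,"ty": 22.2,"tz": -20.1,"roll": 0},
    {"tx": 0,"ty": 30.5,"tz": -25.7,"roll": 0},
    {"tx": 0,"ty": 39.1,"tz": -30.8,"roll": 0},
    {"tx": 0,"ty": 48,"tz": -35.3,"roll": 0},
    {"tx": 0,"ty": 57.3,"tz": -39.2,"roll": 0},
    {"tx": 0,"ty": 66.8,"tz": -42.5,"roll": 0},
    {"tx": 0,"ty": 76.3,"tz": -45.1,"roll": 0},
    {"tx": 0,"ty": 86.2,"tz": -47.1,"roll": 0},
    {"tx": 0,"ty": 96.1,"tz": -48.4,"roll": 0},
    {"tx": 0,"ty": 106,"tz": -49.1,"roll": 0}
  ]
}}

```text
t: 11.13
eef_pos: [614.4, 225.6, 186.4]
tcp_rot: [-3.141, -0.0, 1.631]
ft_force: [-5.0, 1.7, 7.3]
opening: 0.116
grip_force: 30.0
```

{"api": "step_arm", "payload": {
  "moves": [
    {"tx": 0,"ty": 10.1,"tz": 0,"roll": 0},
    {"tx": 0,"ty": 20.1,"tz": 0.7,"roll": 0},
    {"tx": 0,"ty": 29.9,"tz": 2,"roll": 0},
    {"tx": 0,"ty": 39.8,"tz": 4,"roll": 0},
    {"tx": 0,"ty": 49.5,"tz": 6.6,"roll": 0},
    {"tx": 0,"ty": 58.8,"tz": 9.9,"roll": 0},
    {"tx": 0,"ty": 65.4,"tz": 12.5,"roll": 0},
    {"tx": 0,"ty": 65.4,"tz": 12.5,"roll": 0}
  ]
}}

```text
t: 11.8
eef_pos: [681.5, 229.2, 172.2]
tcp_rot: [3.14, -0.0, 1.63]
ft_force: [2.4, 0.7, 0.8]
opening: 0.122
grip_force: 30.0
```

{"api": "step_arm", "payload": {
  "grip": 30,
  "moves": [
    {"tx": 0,"ty": 0,"tz": 0,"roll": 0},
    {"tx": 0,"ty": 0,"tz": 0,"roll": 0},
    {"tx": 0,"ty": 0,"tz": 0,"roll": 0},
    {"tx": 0,"ty": 0,"tz": -10,"roll": 0},
    {"tx": 0,"ty": 0,"tz": -25,"roll": 0},
    {"tx": 0,"ty": 0,"tz": -45,"roll": 0},
    {"tx": 0,"ty": 0,"tz": -70,"roll": 0},
    {"tx": 0,"ty": 0,"tz": -95,"roll": 0},
    {"tx": 0,"ty": 0,"tz": -110,"roll": 0}
  ]
}}

```text
t: 12.55
eef_pos: [680.1, 229.3, 287.3]
tcp_rot: [3.138, -0.0, 1.631]
ft_force: [-0.1, -0.1, 0.3]
opening: 0.315
grip_force: 0.0
```

{"api": "step_arm", "payload": {
  "moves": [
    {"tx": -15,"ty": -30,"tz": 0,"roll": 0},
    {"tx": -30,"ty": -60,"tz": 0,"roll": 0},
    {"tx": -45,"ty": -90,"tz": 0,"roll": 0},
    {"tx": -60,"ty": -120,"tz": 0,"roll": 0},
    {"tx": -75,"ty": -150,"tz": 15,"roll": 0},
    {"tx": -91,"ty": -175,"tz": 40,"roll": 0},
    {"tx": -91,"ty": -186,"tz": 65,"roll": 0},
    {"tx": -91,"ty": -186,"tz": 65,"roll": 0},
    {"tx": -91,"ty": -186,"tz": 65,"roll": 0}
  ]
}}

```text
t: 13.3
eef_pos: [499.9, 127.2, 219.2]
tcp_rot: [3.141, 0.0, 1.631]
ft_force: [0.3, 0.6, 0.0]
opening: 0.315
grip_force: 0.0
```

```bash
python3 - <<'E'
from h import *
w=snap("wrist","w4"); s=env.state(); print(s["t"],s["eef_pos"],s["tcp_rot"],s["ft_force"])
E
```

```text
13.35 [500.99310375 127.50487114 219.78843516] [ 3.13959403e+00 -3.88745717e-05  1.63085633e+00] [ 0.786856    0.32684817 -0.34641887]
```

View pics/w4.png

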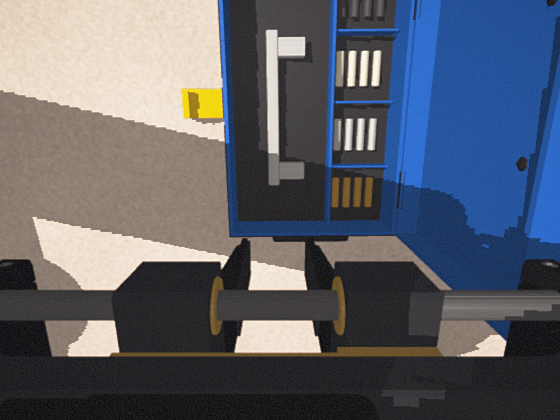

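The lid stands open to the right and the latch is down at (203,104). The handle's bar runs from (272,30) to (274,185), with its legs ending near column 305 at rows 47 and 171, and there is clear foam on both sides of it.

```bash
python3 - <<'E'
from h import *
w=load("w4");g=cv2.cvtColor(w["pixels"],cv2.COLOR_BGR2GRAY)
m=np.zeros_like(g);m[10:215,250:322]=(g[10:215,250:322]>85)*255
n,l,st,ce=cv2.connectedComponentsWithStats(m);k=1+np.argmax(st[1:,4]);print(st[k]);m=l==k
for r in (34,60,80,100,120,140,155,183): c=np.nonzero(m[r])[0];print(r,c.min(),c.max())
rows=np.arange(62,156);L=[np.nonzero(m[r])[0].min()-.5 for r in rows];Rr=[np.nonzero(m[r])[0].max()+.5 for r in rows]
a=[];
for C in(L,Rr):
    f=np.polyfit(rows,C,1);P=[plane(w,(np.polyval(f,r),r),21) for r in(62,155)];a.append(P);d=P[0]-P[1];print("edge",np.round(P,1),"yaw",np.arctan2(-d[0],d[1]))
for c in(272,274): r=np.nonzero(m[:,c])[0];print("bar end",c,r.min(),r.max(),np.round([plane(w,(c,r.min()-.5),21),plane(w,(c,r.max()+.5),21)],1))
for rr in((38,58),(160,180)):
  for c in(295,): q=np.nonzero(m[rr[0]-4:rr[1]+5,c])[0]+rr[0]-4;print("leg rows",q.min(),q.max())
  q=[np.nonzero(m[r])[0].max()+.5 for r in range(rr[0]+4,rr[1]-3)];print("foot end",np.median(q),np.round(plane(w,(np.median(q),np.mean(rr)),21),1))
print(env.state()["eef_pos"])
E
```

```text
[ 265   29   41  156 2879]
34 265 277
60 266 277
80 266 278
100 266 278
120 267 278
140 267 278
155 268 278
183 269 278
edge [[479.1 257.8  21. ]
 [485.8 162.5  21. ]] yaw 0.06979938678629224
edge [[492.1 258.6  21. ]
 [498.8 163.3  21. ]] yaw 0.07030673609450483
bar end 272 29 184 [[484.3 289.5  21. ]
 [493.1 129.6  21. ]]
bar end 274 29 184 [[486.4 289.6  21. ]
 [495.4 129.7  21. ]]
leg rows 36 57
foot end 305.5 [519.6 273.5  21. ]
leg rows 162 178
foot end 303.5 [527.6 148.2  21. ]
[500.99310375 127.50487114 219.78843516]
```

{"api": "step_arm", "payload": {
  "grip": 36,
  "moves": [
    {"tx": 28,"ty": -2,"tz": 10,"roll": -0.008},
    {"tx": 56,"ty": -5,"tz": 25,"roll": -0.008},
    {"tx": 82.7,"ty": -7,"tz": 45,"roll": -0.008},
    {"tx": 82.7,"ty": -7,"tz": 75,"roll": -0.008},
    {"tx": 82.7,"ty": -7,"tz": 105,"roll": -0.008},
    {"tx": 82.7,"ty": -7,"tz": 130,"roll": -0.008},
    {"tx": 82.7,"ty": -7,"tz": 145,"roll": -0.008},
    {"tx": 82.7,"ty": -7,"tz": 155,"roll": -0.008},
    {"tx": 82.7,"ty": -7,"tz": 160,"roll": -0.008},
    {"tx": 82.7,"ty": -7,"tz": 160,"roll": -0.008}
  ]
}}

```text
t: 14.18
eef_pos: [488.6, 209.7, 58.1]
tcp_rot: [3.141, 0.0, 1.639]
ft_force: [-0.0, 0.4, 0.0]
opening: 0.377
grip_force: 0.0
```

{"api": "step_arm", "payload": {
  "moves": [
    {"tx": 0,"ty": 0,"tz": 15,"roll": 0},
    {"tx": 0,"ty": 0,"tz": 28,"roll": 0},
    {"tx": 0,"ty": 0,"tz": 38,"roll": 0},
    {"tx": 0,"ty": 0,"tz": 45,"roll": 0},
    {"tx": 0,"ty": 0,"tz": 49,"roll": 0},
    {"tx": 0,"ty": 0,"tz": 49,"roll": 0}
  ]
}}

```text
t: 14.68
eef_pos: [487.9, 209.3, 9.0]
tcp_rot: [-3.141, 0.0, 1.639]
ft_force: [0.1, 0.3, 0.1]
opening: 0.377
grip_force: 0.0
```

{"api": "step_arm", "payload": {
  "grip": 0,
  "moves": [
    {"tx": 0,"ty": 0,"tz": 0,"roll": 0},
    {"tx": 0,"ty": 0,"tz": 0,"roll": 0},
    {"tx": 0,"ty": 0,"tz": 0,"roll": 0},
    {"tx": 0,"ty": 0,"tz": 0,"roll": 0},
    {"tx": 0,"ty": 0,"tz": 0,"roll": 0},
    {"tx": 0,"ty": 0,"tz": 0,"roll": 0},
    {"tx": 0,"ty": 0,"tz": 0,"roll": 0}
  ]
}}

```text
t: 15.27
eef_pos: [488.1, 209.4, 9.6]
tcp_rot: [3.141, -0.0, 1.639]
ft_force: [0.3, -0.1, 6.3]
opening: 0.119
grip_force: 30.0
```

{"api": "step_arm", "payload": {
  "moves": [
    {"tx": 0,"ty": 0,"tz": -5,"roll": 0},
    {"tx": 0,"ty": 0,"tz": -12,"roll": 0},
    {"tx": 0,"ty": 0,"tz": -22,"roll": 0},
    {"tx": 0,"ty": 0,"tz": -37,"roll": 0},
    {"tx": 0,"ty": 0,"tz": -57,"roll": 0},
    {"tx": 0,"ty": 0,"tz": -82,"roll": 0},
    {"tx": 0,"ty": 0,"tz": -107,"roll": 0},
    {"tx": 0,"ty": 0,"tz": -132,"roll": 0},
    {"tx": 0,"ty": 0,"tz": -157,"roll": 0},
    {"tx": 0,"ty": 0,"tz": -182,"roll": 0},
    {"tx": 0,"ty": 0,"tz": -205,"roll": 0},
    {"tx": 0,"ty": 0,"tz": -220,"roll": 0}
  ]
}}

```text
t: 16.27
eef_pos: [487.7, 209.4, 232.4]
tcp_rot: [3.139, -0.001, 1.639]
ft_force: [0.4, 0.3, -1.6]
opening: 0.127
grip_force: 30.0
```

{"api": "step_arm", "payload": {
  "moves": [
    {"tx": -15,"ty": -2,"tz": 0,"roll": 0.01},
    {"tx": -38,"ty": -5,"tz": 0,"roll": 0.02},
    {"tx": -66,"ty": -8,"tz": 0,"roll": 0.03},
    {"tx": -96,"ty": -12,"tz": 0,"roll": 0.04},
    {"tx": -126,"ty": -16,"tz": 0,"roll": 0.05},
    {"tx": -156,"ty": -20,"tz": 0,"roll": 0.06},
    {"tx": -186,"ty": -24,"tz": 0,"roll": 0.07},
    {"tx": -216,"ty": -28,"tz": 0,"roll": 0.08},
    {"tx": -246,"ty": -32,"tz": 0,"roll": 0.09},
    {"tx": -276,"ty": -36,"tz": 0,"roll": 0.1},
    {"tx": -306,"ty": -40,"tz": 0,"roll": 0.1},
    {"tx": -336,"ty": -44,"tz": 0,"roll": 0.1}
  ]
}}

```text
t: 17.27
eef_pos: [465.9, -130.2, 230.1]
tcp_rot: [3.141, 0.0, 1.539]
ft_force: [0.8, 0.3, -0.4]
opening: 0.126
grip_force: 30.0
```

{"api": "step_arm", "payload": {
  "moves": [
    {"tx": -30,"ty": -1,"tz": 0,"roll": 0},
    {"tx": -60,"ty": -2,"tz": 0,"roll": 0},
    {"tx": -90,"ty": -3,"tz": 0,"roll": 0},
    {"tx": -120,"ty": -4,"tz": 0,"roll": 0},
    {"tx": -150,"ty": -6,"tz": 0,"roll": 0},
    {"tx": -180,"ty": -7,"tz": 0,"roll": 0},
    {"tx": -208,"ty": -8,"tz": 0,"roll": 0},
    {"tx": -228,"ty": -8,"tz": 0,"roll": 0},
    {"tx": -235,"ty": -8,"tz": 0,"roll": 0},
    {"tx": -235,"ty": -8,"tz": 0,"roll": 0},
    {"tx": -235,"ty": -8,"tz": 0,"roll": 0}
  ]
}}

```text
t: 18.18
eef_pos: [450.9, -362.8, 229.5]
tcp_rot: [-3.141, -0.0, 1.538]
ft_force: [-0.4, 1.5, -1.4]
opening: 0.126
grip_force: 30.0
```

```bash
python3 - <<'E'
from h import *
w=snap("wrist","w5"); s=env.state(); print(s["t"],s["eef_pos"],s["tcp_rot"],s["ft_force"],s["opening"])
E
```

```text
18.2333 [ 451.04294732 -362.35346193  229.51123322] [-3.14141818e+00 -3.82602156e-04  1.53920562e+00] [ 0.21557846 -0.09495205 -1.01350212] 0.12343085293573056
```

View pics/w5.png

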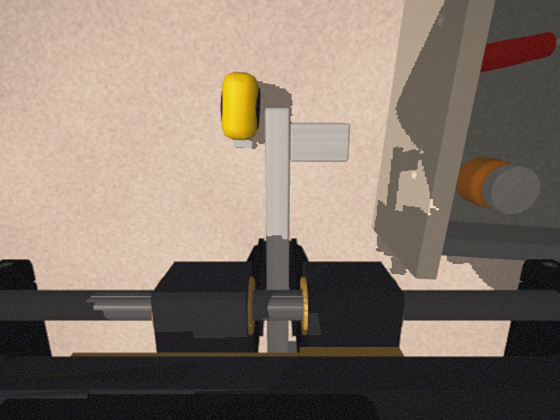

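The view shows the front's top strip running from (466,0) to its -y corner near (414,278). What may be hole marks show at (414,175) and (441,20), and the gripped handle's +y leg ends at column 349. I'll enlarge this area.

```bash
python3 - <<'E'
from h import *
w=load("w5");a=w["pixels"][0:290,370:500];g=cv2.createCLAHE(4,(4,4)).apply(cv2.cvtColor(a,cv2.COLOR_BGR2GRAY))
cv2.imwrite("pics/m5.png",np.hstack([cv2.resize(x,None,fx=2,fy=2,interpolation=cv2.INTER_CUBIC) for x in(a,cv2.merge([g]*3))]))
E
```

```text
(no output)
```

View pics/m5.png

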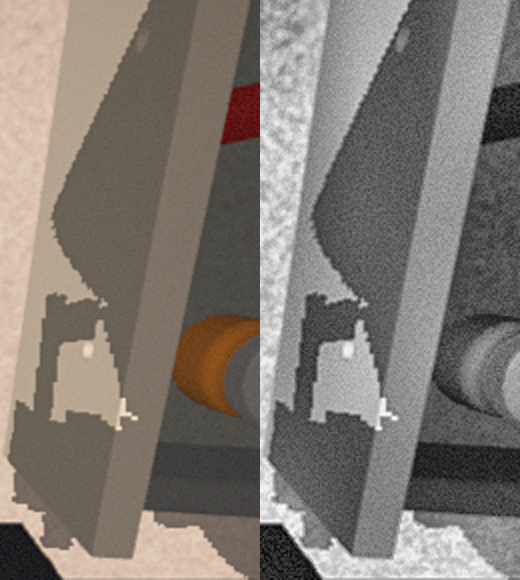

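```bash
python3 - <<'E'
from h import *
w=load("w5")
for n,p,z in(("hole_l",(440.5,20),100),("hole_r",(414,174.5),100),("top0",(466,1),140),("corner -y",(416.5,278.5),140),("inner corner",(436.5,278.5),140),("corner bottom",(374,229),0)): print(n,np.round(plane(w,p,z),1))
g=cv2.GaussianBlur(w["pixels"],(3,3),0).astype(int).sum(2)
# outer top edge: strongest brightness rise near the line
pts=[]
for r in list(range(30,140,5))+list(range(225,270,5)):
    c0=466-(r*49.5/278.5); cs=np.arange(int(c0)-7,int(c0)+8); d=g[r,cs+1]-g[r,cs-1]; pts.append((cs[np.argmax(d)],r))
P=np.array([plane(w,p,140) for p in pts]);f=np.polyfit(P[:,1],P[:,0],1);res=P[:,0]-np.polyval(f,P[:,1]);k=abs(res)<2;f=np.polyfit(P[k,1],P[k,0],1)
print("yaw",-np.arctan(f[0]),"x at y=-272:",np.polyval(f,-272),k.sum(),len(k),np.std(res[k]))
# handle in gripper: foot end and bar
for n,p in(("foot_l top corner far",(349,124)),("near",(349,160)),("bar end left",(265.5,108)),("bar end right",(290,108))):
    for z in (248,): print(n,np.round(plane(w,p,z),1))
# intensities around the holes
for n,(x,y) in(("l",(440,20)),("r",(414,174))):
    q=w["pixels"].sum(2).astype(int)[y-9:y+10,x-7:x+8];print(q)
E
```

```text
hole_l [ 588.6 -214.6  100. ]
hole_r [ 576.7 -341.5  100. ]
top0 [ 587.2 -213.1  140. ]
corner -y [ 569.3 -426.   140. ]
inner corner [ 586.7 -426.6  140. ]
corner bottom [ 572.  -427.9    0. ]
yaw -0.09957656714565252 x at y=-272: 583.0608836329345 31 31 0.22719992200694195
foot_l top corner far [ 484.8 -291.8  248. ]
near [ 485.2 -307.9  248. ]
bar end left [ 447.7 -283.7  248. ]
bar end right [ 458.5 -284.1  248. ]
[[473 459 459 464 474 441 311 260 266 273 272 269 277 281 286]
 [457 468 475 465 465 428 274 263 284 273 268 281 283 270 276]
 [462 466 465 460 469 435 280 271 268 282 282 271 263 273 273]
 [477 460 468 475 471 423 284 278 296 289 288 279 271 274 270]
 [472 467 476 476 435 317 270 298 294 298 298 294 280 278 274]
 [470 468 474 440 304 266 278 300 301 312 314 298 262 259 276]
 [470 466 472 427 273 259 292 319 310 306 316 289 268 277 263]
 [461 481 485 433 282 279 317 322 323 317 311 280 271 277 276]
 [476 470 424 317 274 295 332 325 322 325 319 267 274 274 276]
 [469 439 316 266 258 302 334 329 329 317 310 288 280 262 270]
 [474 430 280 257 283 309 345 334 343 316 297 26
[... 1017 characters left out ...]
6 501]
 [491 497 494 493 520 600 633 620 614 565 490 480 494 491 494]
 [486 493 495 486 538 637 637 633 628 584 486 487 491 502 492]
 [487 502 485 491 538 644 637 636 627 557 484 492 508 489 498]
 [498 502 497 482 539 629 635 631 602 527 484 497 497 487 495]
 [504 488 488 484 536 599 603 603 577 494 482 490 496 500 494]
 [503 503 487 492 504 543 555 564 541 499 493 478 502 493 487]
 [496 498 493 489 483 487 488 495 502 495 493 489 503 486 495]
 [486 489 485 494 488 479 460 495 486 487 492 496 495 483 486]
 [492 500 492 502 502 496 484 489 491 499 484 493 492 481 501]
 [506 498 488 496 481 493 496 493 489 496 501 496 484 500 488]
 [492 491 498 503 497 496 496 494 487 491 499 493 488 498 500]]
```

{"api": "step_arm", "payload": {
  "moves": [
    {"tx": 2,"ty": -5,"tz": 8,"roll": 0.02},
    {"tx": 4.6,"ty": -11,"tz": 20,"roll": 0.04},
    {"tx": 4.6,"ty": -11,"tz": 32,"roll": 0.065},
    {"tx": 4.6,"ty": -11,"tz": 42,"roll": 0.065},
    {"tx": 4.6,"ty": -11,"tz": 50,"roll": 0.065},
    {"tx": 4.6,"ty": -11,"tz": 50,"roll": 0.065},
    {"tx": 4.6,"ty": -11,"tz": 50,"roll": 0.065},
    {"tx": 4.6,"ty": -11,"tz": 50,"roll": 0.065}
  ]
}}

```text
t: 18.9
eef_pos: [440.6, -358.6, 179.6]
tcp_rot: [3.141, 0.0, 1.474]
ft_force: [-0.3, 0.7, 0.0]
opening: 0.124
grip_force: 30.0
```

```bash
cat > meas.py <<'E'
from h import *
def meas(name,holes,xy=(582.6,-278),yaw=-.097):
    w=snap("wrist",name); s=env.state(); print(s["t"],np.round(s["eef_pos"],1),np.round(s["tcp_rot"],4),np.round(s["ft_force"],1))
    g=cv2.GaussianBlur(w["pixels"],(3,3),0).astype(int).sum(2); ya=np.array([-np.sin(yaw),np.cos(yaw),0]);m=np.array([*xy,0.])
    pts=[]
    for k in np.arange(-140,80,4):
        p=proj(w,m+k*ya+[0,0,140]); r=int(round(p[1]))
        if not 3<r<275: continue
        cs=np.arange(int(p[0])-7,int(p[0])+8); d=(g[r,cs+1]-g[r,cs-1]).astype(float);
        if d.max()<25: continue
        j=np.argmax(d); q=np.clip(d[max(j-2,0):j+3],0,None); pts.append(((cs[max(j-2,0):j+3]*q).sum()/q.sum(),r))
    P=np.array([plane(w,p,140) for p in pts]);k=np.ones(len(P),bool)
    for _ in range(4): f=np.polyfit(P[k,1],P[k,0],1);res=P[:,0]-np.polyval(f,P[:,1]);k=abs(res)<max(1,2*np.std(res[k]))
    print("top edge yaw %.4f x@-278 %.1f n %d/%d std %.2f"%(-np.arctan(f[0]),np.polyval(f,-278),k.sum(),len(k),np.std(res[k])))
    for n,kk in(("l",64),("r",-64)):
        X=m+kk*ya+[0,0,100]; p=proj(w,X).round().astype(int); print(n,"predicted px",p)
        if holes: 
            q=w["pixels"].astype(int).sum(2)[max(p[1]-11,0):p[1]+12,p[0]-10:p[0]+11]; print("rows from",max(p[1]-11,0),"cols from",p[0]-10); print(q//10)
    return w
E
python3 -c "
from meas import *
w=load('w5')
for n,p in(('far',(349,124)),('near',(349,160)),('barL',(265.5,108)),('barR',(290,108))): X=plane(w,p,241.2);print(n,np.round(X,1),np.round(Rn.from_euler('xyz',[np.pi,0,1.539]).as_matrix().T@(X-[451,-362.4,229.5]),1))
meas('w6',True)"
```

```text
far [ 486.2 -291.9  241.2] [ 71.5  33.  -11.7]
near [ 486.7 -308.8  241.2] [ 54.7  33.9 -11.7]
barL [ 447.4 -283.5  241.2] [ 78.8  -6.1 -11.7]
barR [ 458.8 -283.9  241.2] [ 78.8   5.3 -11.7]
18.95 [ 440.6 -358.7  179.7] [3.1409e+00 6.0000e-04 1.4741e+00] [-0.1  0.3 -0.5]
top edge yaw -0.0977 x@-278 582.8 n 42/42 std 0.07
l predicted px [478 -11]
rows from 0 cols from 468
[[46 45 46 45 44 45 45 46 45 46 42 25 25 27 26 27 26 27 26 27 26]]
r predicted px [452 179]
rows from 168 cols from 442
[[48 48 48 48 49 48 48 48 47 50 44 28 27 29 28 28 28 28 29 28 28]
 [48 48 48 49 49 49 48 48 48 49 44 28 29 29 29 28 27 27 28 28 28]
 [48 49 48 49 49 48 48 49 48 49 45 27 27 28 27 29 28 29 27 28 28]
 [47 48 48 48 47 48 48 48 48 49 44 28 28 28 28 27 28 29 28 29 28]
 [49 48 49 48 48 48 49 48 47 46 39 28 27 28 29 30 29 27 29 29 29]
 [48 48 47 49 48 48 48 48 48 49 43 31 28 27 28 29 28 28 28 28 29]
 [49 48 49 48 49 49 48 50 52 52 53 46 33 29 27 27 27 29 28 28 28]
 [49 48 48 48 48 47 49 52 57 58 58 57 52 37 29 27 29 29 28 28 28]
 [48 48 48 48 49 48 50 57 60 60 61 61 59 42 29 26 29 28 28 29 28]
 [48 48 48 4
[... 212 characters left out ...]
61 62 61 62 61 53 29 26 28 28 28 28 29]
 [48 48 49 48 48 48 52 59 60 60 59 60 60 48 29 26 28 27 28 28 28]
 [48 48 49 48 48 48 49 54 56 57 58 58 56 45 28 26 27 29 28 28 28]
 [49 48 48 47 49 48 49 51 52 53 52 50 47 43 29 27 28 27 29 29 29]
 [48 49 47 49 48 49 49 47 47 45 46 47 47 44 29 28 28 28 27 28 29]
 [49 49 49 48 49 47 49 48 46 44 43 49 48 45 30 26 29 28 28 28 28]
 [48 49 48 48 49 48 48 47 48 48 48 49 49 44 28 27 28 29 29 29 28]
 [48 48 48 48 49 49 48 48 50 51 48 50 49 45 29 26 28 27 29 28 28]
 [48 48 48 48 49 48 47 48 48 49 49 48 48 44 28 27 29 29 28 28 28]
 [47 48 48 47 48 49 48 48 49 49 48 49 49 44 27 27 28 28 29 29 29]
 [49 49 48 48 48 47 49 49 49 48 48 48 48 44 30 28 28 27 28 28 27]]
```

```bash
python3 - <<'E'
from h import *
for nm,p0,yaw in(("w5",[451,-362.5,229.5],1.539),("w6",[440.6,-358.7,179.7],1.474)):
    w=load(nm);g=cv2.GaussianBlur(w["pixels"],(3,3),0).astype(float).sum(2);Rt=Rn.from_euler("xyz",[np.pi,0,yaw]).as_matrix();top=p0[2]+11.6
    T=lambda p:Rt.T@(plane(w,p,top)-p0)
    def peak(v,a,b): d=np.abs(np.gradient(v))[a:b];j=a+np.argmax(d);q=np.abs(np.gradient(v))[j-2:j+3];return (np.arange(j-2,j+3)*q).sum()/q.sum()
    f=[];n=[];e=[]
    for c in range(300,342,4): f.append(T((c,peak(g[:,c],112,135)))[0]);n.append(T((c,peak(g[:,c],148,172)))[0])
    for c in range(268,288,3): e.append(T((c,peak(g[:,c],95,120)))[0])
    ft=[T((peak(g[r],335,362),r))[1] for r in range(130,156,4)]
    bl=[(T((peak(g[r],255,275),r))[1]+T((peak(g[r],281,300),r))[1])/2 for r in range(175,225,6)]
    for x,l in((f,"leg far"),(n,"leg near"),(e,"bar end"),(ft,"foot ty"),(bl,"bar mid ty")): print(nm,l,np.round(np.median(x),1),np.round(np.std(x),1))
E
```

```text
w5 leg far 72.5 0.0
w5 leg near 54.1 0.0
w5 bar end 78.9 0.0
w5 foot ty 33.5 0.1
w5 bar mid ty -0.8 0.1
w6 leg far 72.9 0.0
w6 leg near 54.4 0.0
w6 bar end 79.2 0.0
w6 foot ty 33.5 0.1
w6 bar mid ty -0.8 0.1
```

{"api": "step_arm", "payload": {
  "moves": [
    {"tx": 12,"ty": 10,"tz": 0,"roll": 0},
    {"tx": 30,"ty": 25,"tz": 0,"roll": 0},
    {"tx": 48,"ty": 40,"tz": 0,"roll": 0},
    {"tx": 66,"ty": 55,"tz": 10,"roll": 0},
    {"tx": 84,"ty": 70,"tz": 25,"roll": 0},
    {"tx": 94.6,"ty": 79.6,"tz": 42,"roll": 0},
    {"tx": 94.6,"ty": 79.6,"tz": 58,"roll": 0},
    {"tx": 94.6,"ty": 79.6,"tz": 70,"roll": 0},
    {"tx": 94.6,"ty": 79.6,"tz": 79,"roll": 0},
    {"tx": 94.6,"ty": 79.6,"tz": 84,"roll": 0},
    {"tx": 94.6,"ty": 79.6,"tz": 84,"roll": 0},
    {"tx": 94.6,"ty": 79.6,"tz": 84,"roll": 0}
  ]
}}

```text
t: 19.95
eef_pos: [528.8, -272.5, 95.7]
tcp_rot: [3.141, 0.0, 1.473]
ft_force: [0.4, 0.4, -0.6]
opening: 0.124
grip_force: 30.0
```

```bash
python3 -c "
from meas import *
meas('w7',False); snap('scene','s7')"
```

```text
20.0 [ 528.9 -272.5   96. ] [3.1406e+00 6.0000e-04 1.4735e+00] [-0.2 -0.7 -0. ]
top edge yaw -0.0969 x@-278 582.5 n 16/17 std 0.06
l predicted px [387 141]
r predicted px [369 359]
```

View pics/w7.png

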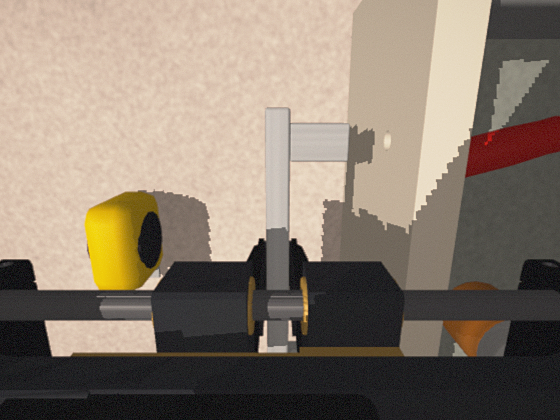

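Here foot_l ends at (349,142) and hole_l shows plainly at (388,140), about 20 mm ahead. Next I'll measure the remaining sideways error.

```bash
python3 - <<'E'
from h import *
w=load("w7");p0=np.array([528.9,-272.5,95.8]);Rt=Rn.from_euler("xyz",[np.pi,0,1.4735]).as_matrix()
g=w["pixels"].astype(float).sum(2);q=g[128:154,378:398];bg=np.median(q);m=(q>bg+40);n,l,st,ce=cv2.connectedComponentsWithStats(m.astype(np.uint8));k=1+np.argmax(st[1:,4]);c=ce[k]+[378,128];print("hole px",c,st[k])
X=plane(w,c,100);print("hole",np.round(X,1),"tool",np.round(Rt.T@(X-p0),1))
gb=cv2.GaussianBlur(w["pixels"],(3,3),0).astype(float).sum(2)
def peak(v,a,b): d=np.abs(np.gradient(v));j=a+np.argmax(d[a:b]);q=d[j-2:j+3];return (np.arange(j-2,j+3)*q).sum()/q.sum()
L=[[(Rt.T@(plane(w,(cc,peak(gb[:,cc],a,b)),107.2)-p0))[0] for cc in range(300,342,4)] for a,b in((112,135),(148,172))]
print("leg",np.median(L[0]),np.median(L[1]))
E
```

```text
hole px [387.         140.73626374] [ 6  6  7 15 91]
hole [ 588.7 -214.3  100. ] tool [63.8 53.9 -4.2]
leg 72.77878732210928 54.300742163526685
```

{"api": "step_arm", "payload": {
  "moves": [
    {"tx": 0.3,"ty": 5,"tz": 0.3,"roll": 0},
    {"tx": 0.3,"ty": 10,"tz": 0.3,"roll": 0},
    {"tx": 0.3,"ty": 14,"tz": 0.3,"roll": 0},
    {"tx": 0.3,"ty": 16.5,"tz": 0.3,"roll": 0},
    {"tx": 0.3,"ty": 18,"tz": 0.3,"roll": 0},
    {"tx": 0.3,"ty": 18.5,"tz": 0.3,"roll": 0},
    {"tx": 0.3,"ty": 18.5,"tz": 0.3,"roll": 0},
    {"tx": 0.3,"ty": 18.5,"tz": 0.3,"roll": 0}
  ]
}}

```text
t: 20.72
eef_pos: [547.0, -273.6, 94.9]
tcp_rot: [-3.141, 0.0, 1.474]
ft_force: [-0.2, 0.0, -0.1]
opening: 0.127
grip_force: 30.0
```

{"api": "step_arm", "payload": {
  "moves": [
    {"tx": 0,"ty": 0.3,"tz": 0,"roll": 0},
    {"tx": 0,"ty": 0.6,"tz": 0,"roll": 0},
    {"tx": 0,"ty": 0.9,"tz": 0,"roll": 0},
    {"tx": 0,"ty": 0.9,"tz": 0,"roll": 0}
  ]
}}

```text
t: 21.05
eef_pos: [548.0, -273.7, 95.0]
tcp_rot: [3.142, 0.0, 1.474]
ft_force: [-0.3, -0.1, -0.5]
opening: 0.119
grip_force: 30.0
```

{"api": "step_arm", "payload": {
  "moves": [
    {"tx": 0,"ty": 0.3,"tz": 0,"roll": 0},
    {"tx": 0,"ty": 0.6,"tz": 0,"roll": 0},
    {"tx": 0,"ty": 0.9,"tz": 0,"roll": 0},
    {"tx": 0,"ty": 0.9,"tz": 0,"roll": 0}
  ]
}}

```text
t: 21.38
eef_pos: [548.9, -273.8, 94.9]
tcp_rot: [-3.142, 0.0, 1.474]
ft_force: [-0.5, -0.1, -0.7]
opening: 0.126
grip_force: 30.0
```

{"api": "step_arm", "payload": {
  "moves": [
    {"tx": 0,"ty": 0.3,"tz": 0,"roll": 0},
    {"tx": 0,"ty": 0.6,"tz": 0,"roll": 0},
    {"tx": 0,"ty": 0.6,"tz": 0,"roll": 0}
  ]
}}

```text
t: 21.63
eef_pos: [548.9, -273.8, 94.9]
tcp_rot: [-3.14, -0.0, 1.474]
ft_force: [-5.1, 0.5, 0.8]
opening: 0.124
grip_force: 30.0
```

Contact is made. I'll add a little more and read the moment to check that both feet share the load.

{"api": "step_arm", "payload": {
  "moves": [
    {"tx": 0,"ty": 0.3,"tz": 0,"roll": 0},
    {"tx": 0,"ty": 0.5,"tz": 0,"roll": 0},
    {"tx": 0,"ty": 0.5,"tz": 0,"roll": 0},
    {"tx": 0,"ty": 0.5,"tz": 0,"roll": 0}
  ]
}}

```text
t: 21.97
eef_pos: [548.9, -273.7, 94.9]
tcp_rot: [-3.139, -0.0, 1.474]
ft_force: [-7.4, -0.7, 1.8]
opening: 0.124
grip_force: 30.0
```

```bash
python3 -c "
from meas import *
w=meas('w8',False); s=env.state(); print(s['moment'],s['ft_force'],s['grip_force'])
cv2.imwrite('pics/m8.png',cv2.resize(w['pixels'][80:240,250:410],(600,600),interpolation=cv2.INTER_CUBIC))"
```

```text
22.0167 [ 548.9 -273.7   94.8] [-3.1392e+00 -4.0000e-04  1.4739e+00] [-9.  -1.4  1.9]
top edge yaw -0.0979 x@-278 582.3 n 13/15 std 0.02
l predicted px [347 142]
r predicted px [335 361]
[-0.1623192   1.26470612  0.01787948] [-8.97318584 -1.42557457  1.92070705] 30.008686780929565
```

View pics/m8.png

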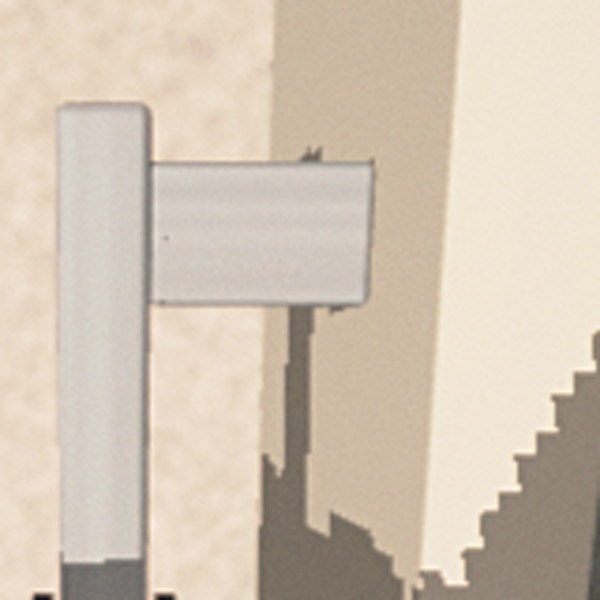

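The leg is seated flush against the face, and the moment about the vertical is near zero, so both feet carry the load. Now I'll hold.

{"api": "step_arm", "payload": {
  "moves": [
    {"tx": 0,"ty": 0.1,"tz": 0,"roll": 0},
    {"tx": 0,"ty": 0.1,"tz": 0,"roll": 0},
    {"tx": 0,"ty": 0.1,"tz": 0,"roll": 0},
    {"tx": 0,"ty": 0.1,"tz": 0,"roll": 0},
    {"tx": 0,"ty": 0.1,"tz": 0,"roll": 0},
    {"tx": 0,"ty": 0.1,"tz": 0,"roll": 0},
    {"tx": 0,"ty": 0.1,"tz": 0,"roll": 0},
    {"tx": 0,"ty": 0.1,"tz": 0,"roll": 0},
    {"tx": 0,"ty": 0.1,"tz": 0,"roll": 0},
    {"tx": 0,"ty": 0.1,"tz": 0,"roll": 0},
    {"tx": 0,"ty": 0.1,"tz": 0,"roll": 0},
    {"tx": 0,"ty": 0.1,"tz": 0,"roll": 0}
  ]
}}

```text
t: 23.02
eef_pos: [548.9, -273.7, 94.8]
tcp_rot: [-3.139, -0.0, 1.474]
ft_force: [-8.4, -0.5, 3.4]
opening: 0.123
grip_force: 30.0
```

{"api": "step_arm", "payload": {
  "moves": [
    {"tx": 0,"ty": 0,"tz": 0,"roll": 0},
    {"tx": 0,"ty": 0,"tz": 0,"roll": 0},
    {"tx": 0,"ty": 0,"tz": 0,"roll": 0},
    {"tx": 0,"ty": 0,"tz": 0,"roll": 0},
    {"tx": 0,"ty": 0,"tz": 0,"roll": 0},
    {"tx": 0,"ty": 0,"tz": 0,"roll": 0},
    {"tx": 0,"ty": 0,"tz": 0,"roll": 0},
    {"tx": 0,"ty": 0,"tz": 0,"roll": 0},
    {"tx": 0,"ty": 0,"tz": 0,"roll": 0},
    {"tx": 0,"ty": 0,"tz": 0,"roll": 0},
    {"tx": 0,"ty": 0,"tz": 0,"roll": 0},
    {"tx": 0,"ty": 0,"tz": 0,"roll": 0}
  ]
}}

```text
t: 24.02
eef_pos: [548.9, -273.7, 94.8]
tcp_rot: [-3.139, -0.001, 1.474]
ft_force: [-9.4, 0.0, 2.3]
opening: 0.125
grip_force: 30.0
```

{"api": "step_arm", "payload": {
  "moves": [
    {"tx": 0,"ty": 0,"tz": 0,"roll": 0},
    {"tx": 0,"ty": 0,"tz": 0,"roll": 0},
    {"tx": 0,"ty": 0,"tz": 0,"roll": 0},
    {"tx": 0,"ty": 0,"tz": 0,"roll": 0},
    {"tx": 0,"ty": 0,"tz": 0,"roll": 0},
    {"tx": 0,"ty": 0,"tz": 0,"roll": 0},
    {"tx": 0,"ty": 0,"tz": 0,"roll": 0},
    {"tx": 0,"ty": 0,"tz": 0,"roll": 0},
    {"tx": 0,"ty": 0,"tz": 0,"roll": 0},
    {"tx": 0,"ty": 0,"tz": 0,"roll": 0},
    {"tx": 0,"ty": 0,"tz": 0,"roll": 0},
    {"tx": 0,"ty": 0,"tz": 0,"roll": 0}
  ]
}}

```text
t: 25.02
eef_pos: [548.9, -273.8, 94.8]
tcp_rot: [-3.139, -0.0, 1.474]
ft_force: [-7.9, -1.1, 2.6]
opening: 0.12
grip_force: 30.0
```

```bash
python3 -c "
from cell import env
print(env.state()['ft_force'],env.job_done())"
```

```text
the job is handed in; nothing more can be done
[-7.89037291 -1.11900061  2.63561499] None
```

The job is handed in at 25 s: latch down, lid standing open, and the handle still gripped and pressed on the two holes at about 8–9 N for over 3 s; by camera and arm pose it sits within about 0.5 mm of centre, but two earlier forces at the latch were high (about 50 N sideways and 71 N on the final downward push, under the 120 N wrist limit but possibly over the 40 N limits).

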